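# Walk the balance slab round to the fence

### The arm

A 6-joint arm with a two-finger parallel gripper is mounted at the origin on a cart in front of the work surface, level with it; the furniture and walls round the work are solid. World frame = base frame: x ahead of the robot, y to its left, z up, the work surface at z = 0. Lengths are in m, angles in rad, forces in N, time in s.
With the tool pointing down it reaches from about 0.375 to 0.9 m from the base axis. Payload 3.1 kg.
Tool frame: the origin (TCP) lies on the centre line of the jaws, within the pads' length; the fingertips stand 8 mm ahead of it and the grasp point (between the pads) lies 11 mm behind it; z points along the fingers, y is the line along which they close (so a half turn about z gives the same grasp; the last joint's range is limited). The gripper opens to 85 mm and grips with 20 to 120 N. Pads are 22 mm wide; open, the fingers measure 114 mm over their backs; the gripper's body (76 mm by 85 mm) begins 54 mm behind the grasp point. The pads swing forward as they close: fully open they stand 13 mm farther back than shut.
Start: joints at [-1.397, 0.527, 1.433, -0, 1.181, -0.178], TCP at [0.215, -0.587, 0.239] pointing down, gripper open.
Joint ranges: [-3.08, 3.08], [-0.75, 2.2], [0.22, 2.44], [-1.43, 4.57], [0, 2.65], [-2.85, 2.85]. Speed limits (rad/s): [2.79, 2.79, 3.14, 3.14, 3.14, 3.14].

### API

Orientations are given as a unit quaternion [x, y, z, w].
In Python, from station import * gives the robot as it stands.
- The arm moves only by the tool play_rows, never from a script. Its argument "rows" is a list of rows, each a list of 3 entries, a list of its own where there are three numbers: the turn, a rotation vector about the tool's x, y, z in degrees, then the shift along the tool's x, y, z in mm, then the closure, from 0 (fully open) to 1 (shut). In form: [[[ax, ay, az], [dx, dy, dz], jaw], ...]. A call has 1 to 12 rows; each row shifts and turns the commanded pose from where the row before left it, along the tool's axes as they then stand; what a row does not reach is not made up. A row lasts 1/12 s, in which the tool goes at most 41.7 mm and 7.16 degrees, less where a joint would pass 70% of its speed; a pose out of reach is approached as far as the arm can. A call with a gripper value outside its range is refused whole. The fingers move at their own pace and stop on an object; "grip_force" is the grip in N (left out, the last holds). Time passes only in rows, so rows that do not move let the fingers close. It gives the time, the measured TCP pose, the force, the opening and the grip force at its end, in the units of the state.
- sense(): the state, without advancing time (a new reading comes with each control period).
- snapshot(name): name is "scene" or "top" or "wrist"; returns (picture, depth): 420x560x3 uint8, red, green, blue; 420x560 float32, m along the optical axis (not along the pixel's ray), 0 where there is no reading.
- get_calibration(name): a dict with "vfov" (degrees; the focal length in pixels is half the picture's height over the tangent of half this angle, whatever the lens; pixels are square), "cx", "cy" (the principal point, pixels), "xyz" and "attitude" of the camera in the world. Camera axes: x right, y down, z forward; pixel columns grow to the right and rows downward; lengths in m; the calibration is good to about 2 mm. A picture is of the moment at which its call begins: read the wrist's pose just before it. get_calibration takes no time and is no camera call; for the wrist camera it gives the pose at the moment of the call.
- sign_off(): hands the job in; it is judged then, once.
The state is a dict: "t": time; "q": joint angles; "qd": joint speeds; "tau": joint torques, N m; "tcp_pos": TCP position; "tool_rot": TCP orientation; "force": force on the tool from outside, world axes, zero at the start; "ft_torque": the same for the moment, N m; "finger_gap": opening from 0.0 (shut) to 1.0 (fully open); "gripper_force": force on a finger pad.
Only numpy, scipy, OpenCV 4.12 (cv2) and the standard library are available. Lean on these libraries where they do the work, as an engineer would, in place of code of your own. Each camera call takes 0.05 s, during which the arm holds its last target. There are 200 camera calls.

### The job

The heavy stone slab for the carat balance stands crooked in front of the metal fence. Without gripping or lifting it, push its corners with the fingertips to walk it round, and then home, until one of its long sides (either one) lies flat against the face of the fence along its whole length, with neither end sticking out past the fence. Have it nearly parallel to the fence before it first touches, so that no corner knocks, and leave the jars and tools standing around where they are.

Things in the scene. Friction and masses are not known exactly. Their poses are not given: they have to be found in the camera images.
- slab: Loose rectangular slab of dark grey polished stone, about 0.7 to 1.0 kg, 96 mm wide (its x) by 160 mm long (its y) and 26 mm high, too wide to be gripped, with a round bubble level in the middle of its top and a small steel seat near each corner. Origin at the centre of its underside; z up. It slides on the desk when pushed. At the start one end points roughly at the fence: its long axis is 43 to 90 degrees away from the fence's line, to either side.
- fence_face (a point): Fence: straight aluminium bar fixed to the desk beyond the slab, 360 mm long, 18 mm thick, 24 mm high, with a low flange with three screws behind it. This point is the middle of the lower edge of its front face, at desk height. x points square into the fence, away from the robot and slab; y runs along the face; z up. The slab's centre is 48 mm before the face (x = -0.048 here) when a long side is home.
- stone_jar_1: Bystander: small glass jar of loose stones with a black screw cap, 39 mm across, 43 mm high; origin at the centre of its underside. Stands left, near the end of the fence.
- stone_jar_2: Bystander: small glass jar of loose stones with a black screw cap, 39 mm across, 43 mm high; origin at the centre of its underside. Stands right of the slab.
- loupe: Bystander: small folded metal loupe, 27 x 44 x 14 mm, lying on the desk nearer to the robot and to the right of the slab; origin at the centre of its underside.
- penlight: Bystander: black penlight 135 mm long, 16 mm thick, lying behind the fence; origin at the centre of its underside.
- tweezers: Bystander: steel tweezers 162 mm long, 10 mm high, lying at the near right of the desk; origin at the centre of the underside.
- fence: The same fence bar; origin at desk height in the middle of the bar's thickness and length, 9 mm behind fence_face, same axes.

How it is judged:
By the outcome, as a careful person would: the job done as asked, in the order asked, and still so for the second after the job is handed in, with the robot touching nothing.
It also fails if it takes over 61 s, if anything falls off the work surface, if the arm or the gripper's body presses on something with over 40 N, if the wrist force passes 120 N, or if a joint passes its speed limit or range.

## Working session

There is one attempt and no reset: what is moved stays moved. The work goes in short steps, Python scripts to look and compute and a tool call to move; the robot and the scene stay as the last step left them, time stands still between calls to the robot, and variables do not carry over. Pictures are saved under pics/ and viewed, at most 10 in all, crops included, and the job is handed in when it is done.

Besides the shell and the picture viewer there is one more tool, called after ">>>" in YAML: its name, and indented under it one key for each argument. play_rows: Moves the arm, as the interface text tells. Its arguments: {"type":"object","properties":{"rows":{"type":"array","items":{"type":"array"}},"grip_force":{"type":"number"}},"required":["rows"]}

```bash
ls; mkdir -p pics; python3 - <<'E'
from station import *
import cv2
for n in("top","scene"):
    p,d=snapshot(n); cv2.imwrite(f"pics/{n}0.png",p[:,:,::-1]); print(n,get_calibration(n))
s=sense();print(s)
E
```

```text
pics
top {'vfov': 51.75530263011633, 'cx': 281.90128918073145, 'cy': 211.9813159189317, 'xyz': array([ 0.36466446, -0.06166052,  1.16638934]), 'attitude': array([-0.64705327,  0.75570576, -0.07624515,  0.06646461])}
scene {'vfov': 50.42973876101857, 'cx': 278.8132680234707, 'cy': 207.19671913301886, 'xyz': array([ 0.09613891, -0.99731473,  0.81072026]), 'attitude': array([ 0.86782533, -0.21046466,  0.11270192, -0.43575463])}
{'t': 0.1, 'q': array([-1.39748760e+00,  5.28368906e-01,  1.43379138e+00, -4.11283944e-06,
        1.18143360e+00, -1.78464422e-01]), 'qd': array([ 8.19939450e-04, -1.48425835e-03, -4.93106074e-03,  4.09721933e-05,
       -8.54167255e-04,  8.63672299e-04]), 'tau': array([ 4.43600438e-04, -4.43304420e+01, -1.78586644e+01, -1.74481825e-04,
        3.92422633e-03,  3.24300049e-05]), 'tcp_pos': array([ 0.21528611, -0.58606297,  0.23842864]), 'tool_rot': array([ 9.84571162e-01,  1.74981786e-01,  6.77722525e-07, -1.00061788e-03]), 'force': array([-0.11376904, -0.79781134,  1.10325386]), 'ft_torque': array([-0.00442358, -0.01196101,  0.01399823]), 'gripper_force': 0.0, 'finger_gap': 0.9987460104069412}
```

View pics/top0.png

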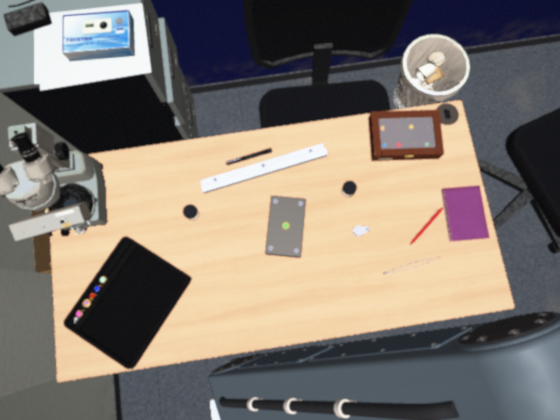

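The top view shows the slab around (286,226) pointing at the fence, which runs (202,187) to (327,152). Jar 1 is at (190,212), jar 2 at (349,188) and the loupe at (361,231). I'll enlarge it.

```bash
cat > h.py <<'E'
import numpy as np, cv2
from scipy.spatial.transform import Rotation as R
from station import *
def ray(name,uv,z,cal=None):
    c=cal or get_calibration(name); f=210/np.tan(np.radians(c['vfov']/2))
    uv=np.atleast_2d(uv).astype(float)
    d=np.c_[(uv[:,0]-c['cx'])/f,(uv[:,1]-c['cy'])/f,np.ones(len(uv))]@R.from_quat(c['attitude']).as_matrix().T
    t=(z-c['xyz'][2])/d[:,2]
    return c['xyz']+d*t[:,None]
E
python3 - <<'E'
import cv2
p=cv2.imread("pics/top0.png")[135:275,170:380]
cv2.imwrite("pics/top0c.png",cv2.resize(p,None,fx=3.8,fy=3.8,interpolation=cv2.INTER_CUBIC))
E
```

```text
(no output)
```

View pics/top0c.png

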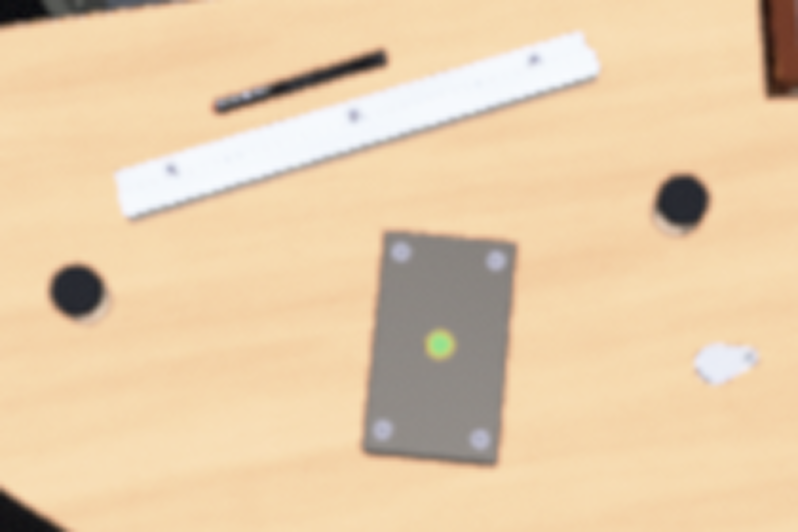

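The crop shows the slab's top corners at (385,232), (516,242), (496,464), (364,452). The fence front edge runs from (128,216) to (599,76), the jar caps are at (77,291) and (682,201), and the loupe is at (722,362).

```bash
python3 - <<'E'
from h import *
np.set_printoptions(precision=4,suppress=True)
g=lambda a:(np.array(a,float)+.5)/3.8-.5+[170,135]
s=ray("top",g([(385,232),(516,242),(496,464),(364,452)]),.026); print("slab",s, np.linalg.norm(np.diff(s,axis=0,append=s[:1]),axis=1), s.mean(0))
f=ray("top",g([(128,214),(598,74)]),.024); print("fence",f,np.linalg.norm(f[1]-f[0]))
print("jars",ray("top",g([(77,291),(682,201)]),.043)); print("loupe",ray("top",g([(722,362)]),.014))
m=f.mean(0); y=(f[0]-f[1])/np.linalg.norm(f[0]-f[1]); x=np.array([y[1],-y[0],0])
print("fence mid",m,"x",x,"y",y,"ang",np.degrees(np.arctan2(x[1],x[0])))
for q in s: print("F",(q-m)@x,(q-m)@y)
for nm in [*ray("top",g([(77,291),(682,201)]),.043),*ray("top",g([(722,362)]),.014)]: print("B",(nm-m)@x,(nm-m)@y)
print((s.mean(0)-m)@x,(s.mean(0)-m)@y)
a=s[0]+s[1]-s[2]-s[3]; print("long axis in fence deg",np.degrees(np.arctan2(a@y,a@x)))
E
```

```text
slab [[ 0.6456 -0.0733  0.026 ]
 [ 0.624  -0.1644  0.026 ]
 [ 0.4702 -0.1247  0.026 ]
 [ 0.4925 -0.0355  0.026 ]] [0.0936 0.1588 0.0919 0.1577] [ 0.5581 -0.0995  0.026 ]
fence [[ 0.6876  0.1066  0.024 ]
 [ 0.7393 -0.2443  0.024 ]] 0.35473426897233046
jars [[ 0.6327  0.1455  0.043 ]
 [ 0.6314 -0.2834  0.043 ]]
loupe [[ 0.518  -0.2954  0.014 ]]
fence mid [ 0.7135 -0.0689  0.024 ] x [0.9893 0.1457 0.    ] y [-0.1457  0.9893  0.    ] ang 8.380063018052482
F -0.06777954731742712 0.005500471748015685
F -0.1024645817877838 -0.08147623541556741
F -0.2488202049154555 -0.0197761803065745
F -0.21374156953859008 0.06518378214408173
B -0.04867632515407213 0.22384649894811218
B -0.11249979542141011 -0.20028239447783042
B -0.22643423396102122 -0.1955903769945633
-0.15820147588981406 -0.007642040457511118
long axis in fence deg -22.550411501697916
```

>>> play_rows:
  rows:
    - [[0,0,0],[30,-24,6],1]
    - [[0,0,0],[30,-24,6],1]
    - [[0,0,0],[30,-24,6],1]
    - [[0,0,0],[30,-24,6],1]
    - [[0,0,0],[30,-24,6],1]
    - [[0,0,0],[30,-24,6],1]
    - [[0,0,0],[30,-24,6],1]
    - [[0,0,0],[30,-24,6],1]
    - [[0,0,0],[30,-24,6],1]
    - [[0,0,0],[30,-24,6],1]
    - [[0,0,0],[30,-24,6],1]
    - [[0,0,0],[30,-24,6],1]

```text
t: 1.1
tcp_pos: [0.4546, -0.1905, 0.1669]
tool_rot: [0.985, 0.175, -0.0, -0.0]
force: [1.2, -0.2, -0.1]
finger_gap: 0.0
gripper_force: 0.0
```

>>> play_rows:
  rows:
    - [[0,0,0],[17,-13,0],1]
    - [[0,0,0],[17,-13,0],1]
    - [[0,0,-7],[0,0,0],1]
    - [[0,0,-7],[0,0,0],1]
    - [[0,0,-7],[0,0,0],1]
    - [[0,0,-7],[0,0,0],1]
    - [[0,0,-7],[0,0,0],1]
    - [[0,0,-7],[0,0,0],1]
    - [[0,0,-7],[0,0,0],1]
    - [[0,0,-6.5],[0,0,0],1]

```text
t: 1.93
tcp_pos: [0.4768, -0.156, 0.167]
tool_rot: [0.788, 0.616, -0.0, -0.0]
force: [-0.0, -0.3, -0.4]
finger_gap: 0.001
gripper_force: 0.0
```

```bash
cat >> h.py <<'E'
np.set_printoptions(precision=4,suppress=True)
M=np.array([.7135,-.0689,0]);AF=8.38
RF=R.from_euler('z',AF,degrees=True).as_matrix()
toF=lambda p:(np.asarray(p)-M)@RF
def tool():
    s=sense(); m=R.from_quat(s['tool_rot']).as_matrix()
    print("t",round(s['t'],2),"tcp",s['tcp_pos'],"F",toF(s['tcp_pos']),"tilt",m[:,2],"theta_F",np.degrees(np.arctan2(m[1,0],m[0,0]))-AF,"f",s['force'],s['finger_gap'])
    return s,m
def shift(Fx,Fy,z):
    s,m=tool(); w=M+RF@np.array([Fx,Fy,0]); w[2]=z
    print("tool shift mm",(m.T@(w-s['tcp_pos'])*1000).round(1))
E
python3 - <<'E'
from h import *
shift(-.247,-.051,.015)
for n in("wrist",):
    c=get_calibration(n);p,d=snapshot(n); cv2.imwrite("pics/w1.png",p[:,:,::-1]); np.save("w1d.npy",d); print(c)
E
```

```text
t 1.93 tcp [ 0.4768 -0.156   0.167 ] F [-0.2468 -0.0517  0.167 ] tilt [-0.0007  0.0004 -1.    ] theta_F 67.61899837988938 f [-0.0083 -0.3173 -0.4405] 0.0014144549468545927
tool shift mm [  0.5  -0.3 152. ]
{'vfov': 69.74179419976026, 'cx': 281.7807713316953, 'cy': 208.6778848684766, 'xyz': array([ 0.4921, -0.0932,  0.3011]), 'attitude': array([ 0.9842, -0.1205, -0.0169,  0.1287])}
```

View pics/w1.png

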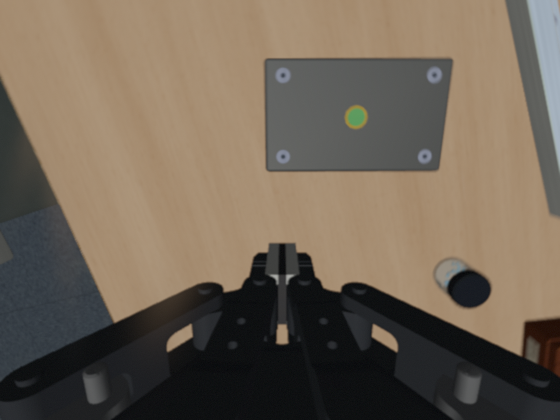

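The wrist view shows the slab's corners at (265,59), (452,59), (437,171), (267,171). The closed fingertips at (283,245) sit opposite its near end, with the jar clear at (462,283).

```bash
python3 - <<'E'
from h import *
s=ray("wrist",[(265,59),(452,59),(437,171),(267,171)],.026)
print(toF(s),toF(s.mean(0)),np.linalg.norm(np.diff(s,axis=0,append=s[:1]),axis=1))
a=s[1]-s[0]+s[2]-s[3];print(np.degrees(np.arctan2(a[1],a[0]))-AF)
# fence face top edge visible in wrist view
print(toF(ray("wrist",[(507,0),(553,215)],.024)), toF(ray("wrist",[(507,0),(553,215)],0)))
E
```

```text
[[-0.2152  0.0656  0.026 ]
 [-0.0708  0.0067  0.026 ]
 [-0.1062 -0.0798  0.026 ]
 [-0.25   -0.0213  0.026 ]] [-0.1606 -0.0072  0.026 ] [0.1559 0.0935 0.1553 0.0936]
-22.181118412535042
[[-0.0184  0.0325  0.024 ]
 [-0.0136 -0.1633  0.024 ]] [[-0.0007  0.0346  0.    ]
 [ 0.0045 -0.1781  0.    ]]
```

>>> play_rows:
  rows:
    - [[0,0,0],[0,0,30],1]
    - [[0,0,0],[0,0,30],1]
    - [[0,0,0],[0,0,30],1]
    - [[0,0,0],[0,0,30],1]
    - [[0,0,0],[0,0,20],1]
    - [[0,0,0],[0,0,12],1]
    - [[0,0,0],[0,0,0],1]

```text
t: 2.57
tcp_pos: [0.4754, -0.1553, 0.0126]
tool_rot: [0.791, 0.612, -0.001, -0.003]
force: [-0.7, -0.1, -0.1]
finger_gap: -0.002
gripper_force: 0.0
```

>>> play_rows:
  rows:
    - [[0,0,0],[5,0,-1],1]
    - [[0,0,0],[5,0,-1],1]
    - [[0,0,2],[3.6,-2,0],1]
    - [[0,0,2],[3.6,-2,0],1]
    - [[0,0,2],[3.6,-2,0],1]
    - [[0,0,2],[3.6,-2,0],1]
    - [[0,0,2],[3.6,-2,0],1]
    - [[0,0,2],[3.6,-2,0],1]
    - [[0,0,2],[3.6,-2,0],1]
    - [[0,0,2],[3.6,-2,0],1]
    - [[0,0,2],[3.6,-2,0],1]
    - [[0,0,2],[3.6,-2,0],1]

```text
t: 3.57
tcp_pos: [0.4759, -0.1055, 0.0188]
tool_rot: [0.885, 0.466, 0.0, 0.001]
force: [-1.8, -2.0, -1.7]
finger_gap: 0.0
gripper_force: 1.2
```

```bash
cat >> h.py <<'E'
def slab(name="top",dbg=None):
    """slab pose from the depth-free colour mask in the top view: grey dark pixels in the work region"""
    p,_=snapshot(name); h=cv2.cvtColor(p,cv2.COLOR_RGB2HSV)
    m=((h[...,1]<70)&(h[...,2]>70)&(h[...,2]<160)).astype(np.uint8)
    m=cv2.morphologyEx(m,cv2.MORPH_OPEN,np.ones((3,3)))
    roi=np.zeros_like(m);roi[150:275,200:340]=1;m*=roi
    n,l,st,_=cv2.connectedComponentsWithStats(m);k=1+np.argmax(st[1:,4])
    cs,_=cv2.findContours((l==k).astype(np.uint8),cv2.RETR_EXTERNAL,cv2.CHAIN_APPROX_NONE)
    w=toF(ray(name,cs[0][:,0],.026))[:,:2]*1000
    print("slab F (centre mm),(size),ang",cv2.minAreaRect(w.astype(np.float32)))
    if dbg: cv2.imwrite(dbg,cv2.resize(p[130:280,170:380,::-1],None,fx=3.8,fy=3.8,interpolation=cv2.INTER_CUBIC))
E
python3 - <<'E'
from h import *
tool(); slab(dbg="pics/t2.png")
E
```

```text
t 3.57 tcp [ 0.4759 -0.1055  0.0188] F [-0.2404 -0.0016  0.0188] tilt [ 0.0016 -0.0012 -1.    ] theta_F 47.189281866657005 f [-1.7694 -2.0056 -1.7073] 0.0004836536909400288
slab F (centre mm),(size),ang ((-150.92446899414062, 37.38861083984375), (375.67144775390625, 243.3416290283203), 72.76606750488281)
```

View pics/t2.png

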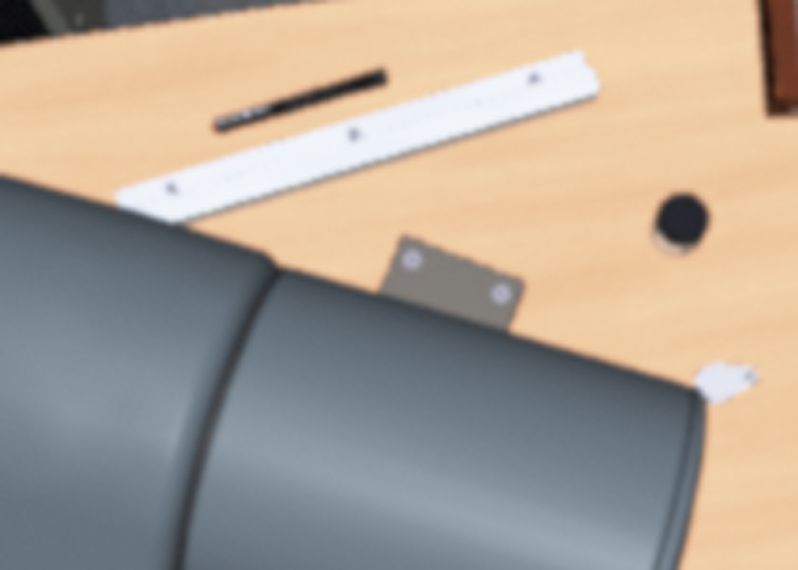

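The top view shows the slab turning (far corners at (404,237) and (524,285)), but the arm hides the rest of it. I'll use the wrist camera.

```bash
python3 - <<'E'
from h import *
c=get_calibration("wrist");p,d=snapshot("wrist"); cv2.imwrite("pics/w2.png",p[:,:,::-1]);import pickle;pickle.dump(c,open("w2c.pkl","wb"))
E
```

```text
(no output)
```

View pics/w2.png

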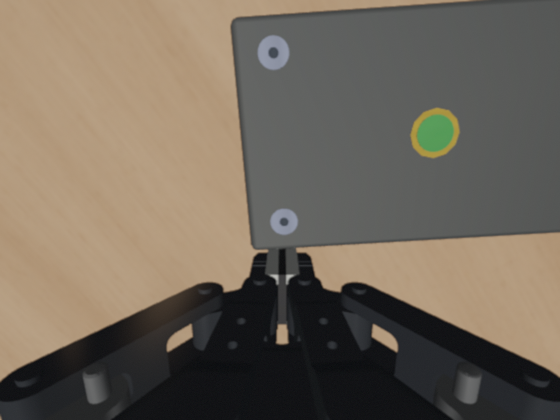

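The wrist view shows the slab's near corners at (235,20) and (255,248), its seats at (273,52) and (284,222), and the bubble at (435,133). The fingertip touches close to the near corner.

```bash
cat >> h.py <<'E'
def wslab(dbg=None,p=None,c=None):
    if p is None:
        c=get_calibration("wrist"); p,_=snapshot("wrist")
    if dbg: cv2.imwrite(dbg,p[:,:,::-1])
    h=cv2.cvtColor(p,cv2.COLOR_RGB2HSV); P=p.astype(int)
    def blobs(m,a):
        n,l,st,ce=cv2.connectedComponentsWithStats(m.astype(np.uint8)); return [ce[i] for i in range(1,n) if st[i,4]>a]
    g=blobs((h[...,0]>45)&(h[...,0]<75)&(h[...,1]>90)&(h[...,2]>70),100)
    s=blobs((P[...,2]>P[...,0]+8)&(P[...,2]>115)&(P[...,2]<220)&(np.arange(420)[:,None]<260),60)
    C=toF(ray("wrist",g,.026,c))[0,:2]*1000; S=toF(ray("wrist",s,.026,c))[:,:2]*1000
    for q in S-C: print(" seat rel r %.1f ang %.1f"%(np.hypot(*q),np.degrees(np.arctan2(q[1],q[0]))))
    print("slab centre F mm",C)
    return C,S
E
python3 - <<'E'
from h import *
import pickle
print("first"); 
s=ray("wrist",[(356,117),(283,75),(434,75),(425,156),(283,156)],.026,{'vfov': 69.74179419976026, 'cx': 281.7807713316953, 'cy': 208.6778848684766, 'xyz': np.array([ 0.4921, -0.0932,  0.3011]), 'attitude': np.array([ 0.9842, -0.1205, -0.0169,  0.1287])})
F=toF(s)*1000;print(F[0])
for q in F[1:]-F[0]: print(np.hypot(q[0],q[1]),np.degrees(np.arctan2(q[1],q[0])))
print("now");c=pickle.load(open("w2c.pkl","rb"))
wslab(p=cv2.imread("pics/w2.png")[:,:,::-1].copy(),c=c)
k=toF(ray("wrist",[(255,248),(235,20)],.026,c));print(k,np.degrees(np.arctan2(*(k[1]-k[0])[[1,0]])))
E
```

```text
first
[-159.5359   -7.2959   26.    ]
72.27818222549507 129.60513815634775
72.12540959082108 5.703915965882802
72.59972980834348 -49.988943547702426
72.08539207032398 -174.48887456045094
now
 seat rel r 72.4 ang 112.7
 seat rel r 72.4 ang 168.7
slab centre F mm [-152.154     2.8602]
[[-0.2412  0.0166  0.026 ]
 [-0.1831  0.0872  0.026 ]] 50.537078517254876
```

>>> play_rows:
  rows:
    - [[0,0,1.5],[3.6,-1.6,0.5],1]
    - [[0,0,1.5],[3.6,-1.6,0.5],1]
    - [[0,0,2],[3.6,-2,0.5],1]
    - [[0,0,2],[3.6,-2,0.5],1]
    - [[0,0,2],[3.6,-2,0],1]
    - [[0,0,2],[3.6,-2,0],1]
    - [[0,0,2],[3.6,-2,0],1]
    - [[0,0,2],[3.6,-2,0],1]
    - [[0,0,2],[3.6,-2,0],1]
    - [[0,0,2],[3.6,-2,0],1]
    - [[0,0,2],[3.6,-2,0],1]
    - [[0,0,2],[3.6,-2,0],1]

```text
t: 4.67
tcp_pos: [0.488, -0.0587, 0.0166]
tool_rot: [0.96, 0.281, -0.001, -0.0]
force: [-4.8, -3.8, 4.1]
finger_gap: 0.001
gripper_force: 2.7
```

```bash
python3 - <<'E'
from h import *
tool(); wslab("pics/w3.png")
E
```

```text
t 4.67 tcp [ 0.488  -0.0587  0.0166] F [-0.2216  0.043   0.0166] tilt [-0.0019 -0.0001 -1.    ] theta_F 24.265709972296193 f [-4.7837 -3.7572  4.1088] 0.0012601961949486038
 seat rel r 72.3 ang 90.3
 seat rel r 72.4 ang 146.2
slab centre F mm [-138.8191   12.4348]
```

>>> play_rows:
  rows:
    - [[0,0,1.5],[3.6,-1.6,0],1]
    - [[0,0,1.5],[3.6,-1.6,0],1]
    - [[0,0,2],[3.6,-2,0],1]
    - [[0,0,2],[3.6,-2,0],1]
    - [[0,0,2],[3.6,-2,0],1]
    - [[0,0,2],[3.6,-2,0],1]
    - [[0,0,2],[3.6,-2,0],1]
    - [[0,0,2],[3.6,-2,0],1]
    - [[0,0,2],[3.6,-2,0],1]
    - [[0,0,2],[3.6,-2,0],1]
    - [[0,0,2],[3.6,-2,0],1]
    - [[0,0,2],[3.6,-2,0],1]

```text
t: 5.72
tcp_pos: [0.5175, -0.0203, 0.0161]
tool_rot: [0.996, 0.084, -0.003, -0.001]
force: [-5.3, -1.9, 4.3]
finger_gap: -0.005
gripper_force: 2.7
```

```bash
python3 - <<'E'
from h import *
tool(); wslab("pics/w4.png")
E
```

```text
t 5.72 tcp [ 0.5175 -0.0203  0.0161] F [-0.1868  0.0766  0.0161] tilt [-0.0051  0.0009 -1.    ] theta_F 1.2909132234689018 f [-5.2504 -1.8866  4.3059] -0.004577068625193605
 seat rel r 72.4 ang 67.3
 seat rel r 72.4 ang 123.2
slab centre F mm [-122.5176   15.7069]
```

>>> play_rows:
  rows:
    - [[0,0,0],[-15,0,0],1]
    - [[0,0,0],[-20,0,-5],1]
    - [[0,0,0],[0,15,-30],0]
    - [[0,0,0],[0,15,-30],0]
    - [[0,0,0],[0,15,-30],0]
    - [[0,0,0],[0,16,-30],0]
    - [[0,0,0],[0,0,-30],0]
    - [[0,0,0],[0,0,-15],0]
    - [[0,0,0],[0,0,0],0]
    - [[0,0,0],[0,0,0],0]

```text
t: 6.6
tcp_pos: [0.4966, -0.0874, 0.1867]
tool_rot: [0.996, 0.085, 0.002, 0.001]
force: [-0.6, 0.2, -0.6]
finger_gap: 1.002
gripper_force: 0.0
```

```bash
python3 - <<'E'
from h import *
tool(); c=get_calibration("wrist");wslab("pics/w5.png");import pickle;pickle.dump(c,open("w5c.pkl","wb"))
E
```

```text
t 6.6 tcp [ 0.4966 -0.0874  0.1867] F [-0.2173  0.0133  0.1867] tilt [ 0.004  -0.0014 -1.    ] theta_F 1.3249285024516073 f [-0.5908  0.1781 -0.5798] 1.0018646156136561
 seat rel r 72.2 ang -57.3
 seat rel r 72.6 ang 66.8
 seat rel r 72.4 ang -113.3
 seat rel r 72.4 ang 122.6
 seat rel r 227.1 ang -116.7
slab centre F mm [-122.5874   15.9334]
```

View pics/w5.png

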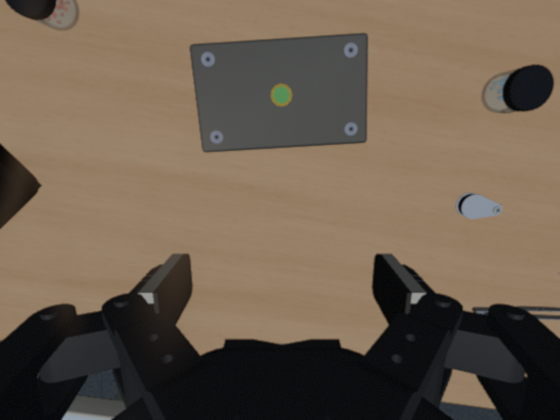

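The wrist view shows the slab whole at (190..367, 34..152), nearly parallel to the image rows. The open fingers are clear of it and the jar and loupe are untouched. The fence is out of view, so I'll fit its line from the first top picture.

```bash
python3 - <<'E'
from h import *
p=cv2.imread("pics/top0.png")[:,:,::-1].astype(float)
b=p[...,2] # blue: fence white, desk brown low
pts=[]
for u in range(210,322):
    v0=187-(u-202)*35/125.
    col=b[int(v0)-6:int(v0)+9,u]; d=np.diff(col); k=np.argmin(d)
    if 0<k<len(d)-1:
        off=.5*(d[k-1]-d[k+1])/(d[k-1]-2*d[k]+d[k+1]); pts.append((u,int(v0)-6+k+.5+off))
F=toF(ray("top",pts,.024))*1000
for _ in range(3):
    q=np.polyfit(F[:,1],F[:,0],1); r=F[:,0]-np.polyval(q,F[:,1]); F=F[abs(r)<1.5*r.std()+.2]
print(len(F),q,"deg",np.degrees(np.arctan(-q[0])),r.std())
shift(-.122-.048-.011-.03,.0155,.008)
E
```

```text
112 [-0.0059 -0.8246] deg 0.3405704042392593 0.37619947684501387
t 6.65 tcp [ 0.4957 -0.0869  0.1855] F [-0.2181  0.0139  0.1855] tilt [ 0.0011 -0.0002 -1.    ] theta_F 1.3229504663983658 f [-0.3169  0.6379  0.5753] 1.001565963972431
tool shift mm [  6.9  -1.5 177.5]
```

>>> play_rows:
  rows:
    - [[0,0,1],[7,-1.5,30],0]
    - [[0,0,0],[0,0,35],0]
    - [[0,0,0],[0,0,35],0]
    - [[0,0,0],[0,0,35],0]
    - [[0,0,0],[0,0,25],0]
    - [[0,0,0],[0,0,17],0]
    - [[0,0,0],[0,0,0],0]
    - [[0,0,0],[6,0,0],0]
    - [[0,0,0],[6,0,0],0]
    - [[0,0,0],[5,0,0],0]
    - [[0,0,0],[3,0,0],0]

```text
t: 7.57
tcp_pos: [0.5245, -0.0817, 0.0097]
tool_rot: [0.997, 0.076, 0.002, 0.001]
force: [-0.0, 0.1, 0.2]
finger_gap: 0.999
gripper_force: 0.0
```

>>> play_rows:
  rows:
    - [[0,0,0],[3,0,0],0]
    - [[0,0,0],[3,0,0],0]
    - [[0,0,0],[3,0,0],0]
    - [[0,0,0],[3,0,0],0]
    - [[0,0,0],[4,0,0],0]
    - [[0,0,0],[4,0,0],0]
    - [[0,0,0],[4,0,0],0]
    - [[0,0,0],[4,0,0],0]
    - [[0,0,0],[4,0,0],0]
    - [[0,0,0],[4,0,0],0]
    - [[0,0,0],[2,0,0],0]
    - [[0,0,0],[0,0,0],0]

```text
t: 8.57
tcp_pos: [0.5566, -0.0746, 0.008]
tool_rot: [0.997, 0.076, -0.004, -0.001]
force: [-5.6, 0.2, 1.4]
finger_gap: 1.003
gripper_force: 2.4
```

```bash
python3 - <<'E'
from h import *
tool(); wslab("pics/w6.png")
E
```

```text
t 8.57 tcp [ 0.5566 -0.0746  0.008 ] F [-0.1561  0.0172  0.008 ] tilt [-0.0073  0.0022 -1.    ] theta_F 0.2975433572077204 f [-5.5807  0.1547  1.4166] 1.0028623189561656Traceback (most recent call last):
  File "<stdin>", line 2, in <module>
  File "h.py", line 41, in wslab
    C=toF(ray("wrist",g,.026,c))[0,:2]*1000; S=toF(ray("wrist",s,.026,c))[:,:2]*1000
          ~~~^^^^^^^^^^^^^^^^^^
  File "h.py", line 7, in ray
    d=np.c_[(uv[:,0]-c['cx'])/f,(uv[:,1]-c['cy'])/f,np.ones(len(uv))]@R.from_quat(c['attitude']).as_matrix().T
             ~~^^^^^
IndexError: index 0 is out of bounds for axis 1 with size 0
```

View pics/w6.png

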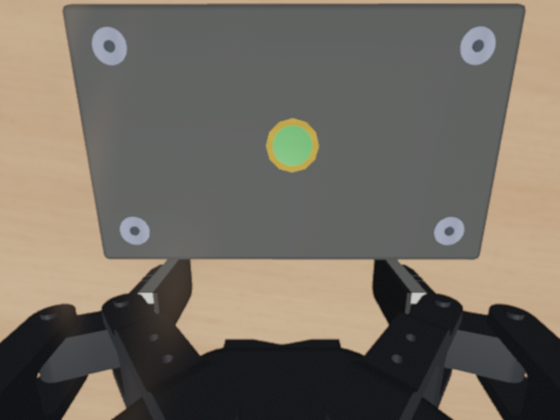

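The slab lies flat on both fingertips (near edge (107,258) to (480,259), far edge (67,7) to (522,7)), and the bubble is at (292,146).

```bash
python3 - <<'E'
from h import *
F=toF(ray("wrist",[(107,258),(480,259),(67,7),(522,8),(292,146),(109,46),(478,45),(135,231),(449,231)],.026))*1000;print(F)
p,d=snapshot("top"); cv2.imwrite("pics/t6.png",cv2.resize(p[130:280,170:380,::-1],None,fx=3.8,fy=3.8,interpolation=cv2.INTER_CUBIC))
p,d=snapshot("scene"); cv2.imwrite("pics/s6.png",p[:,:,::-1])
c=get_calibration("scene");f=210/np.tan(np.radians(c['vfov']/2))
q=(np.array([.71,-.07,.02])-c['xyz'])@R.from_quat(c['attitude']).as_matrix();print(q[:2]/q[2]*f+[c['cx'],c['cy']])
E
```

```text
[[-144.4038   90.1212   26.    ]
 [-143.6742  -65.4709   26.    ]
 [ -52.4633   89.9422   26.    ]
 [ -52.1415  -63.0555   26.    ]
 [ -97.9989   13.4214   26.    ]
 [ -64.281    77.4957   26.    ]
 [ -63.3958  -50.33     26.    ]
 [-132.3504   76.8969   26.    ]
 [-131.4405  -50.7219   26.    ]]
[313.0463 200.181 ]
```

View pics/t6.png

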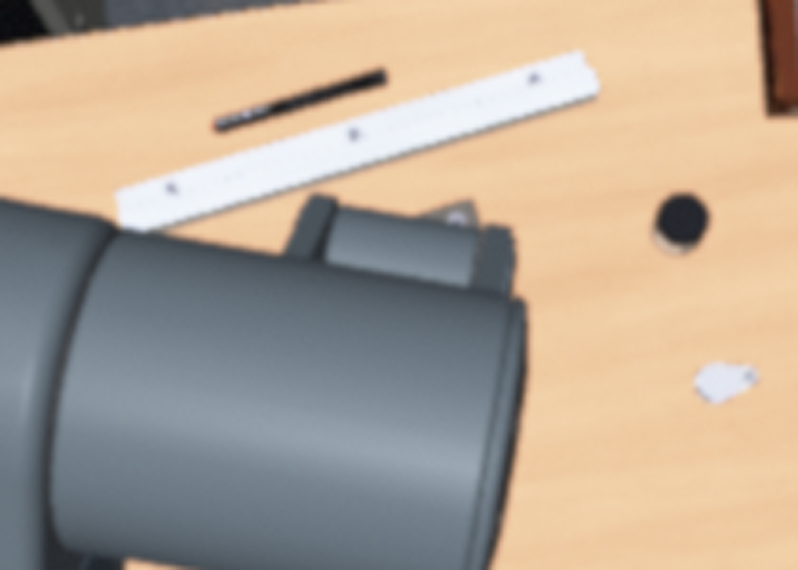

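>>> play_rows:
  rows:
    - [[0,0,0],[2,0,0],0]
    - [[0,0,0],[4,0,0],0]
    - [[0,0,0],[4,0,0],0]
    - [[0,0,0],[4,0,0],0]
    - [[0,0,0],[4,0,0],0]
    - [[0,0,0],[4,0,0],0]
    - [[0,0,0],[4,0,0],0]
    - [[0,0,0],[4,0,0],0]
    - [[0,0,0],[4,0,0],0]
    - [[0,0,0],[3,0,0],0]
    - [[0,0,0],[1,0,0],0]
    - [[0,0,0],[1,0,0],0]

```text
t: 9.72
tcp_pos: [0.5944, -0.0691, 0.008]
tool_rot: [0.997, 0.076, -0.004, -0.001]
force: [-7.2, -1.5, 5.3]
finger_gap: 1.001
gripper_force: 4.0
```

```bash
python3 - <<'E'
from h import *
tool()
p,d=snapshot("wrist"); cv2.imwrite("pics/w7.png",p[:,:,::-1])
E
```

```text
t 9.72 tcp [ 0.5944 -0.0691  0.008 ] F [-0.1178  0.0171  0.008 ] tilt [-0.0088  0.0017 -1.    ] theta_F 0.29664956710962187 f [-7.1896 -1.4993  5.3473] 1.0008984864624804
```

>>> play_rows:
  rows:
    - [[0,0,0],[1,0,0],0]
    - [[0,0,0],[1,0,0],0]
    - [[0,0,0],[1,0,0],0]
    - [[0,0,0],[1,0,0],0]
    - [[0,0,0],[1,0,0],0]
    - [[0,0,0],[1,0,0],0]

```text
t: 10.27
tcp_pos: [0.6, -0.0682, 0.008]
tool_rot: [0.997, 0.076, -0.005, -0.001]
force: [-8.7, -1.0, 4.4]
finger_gap: 1.001
gripper_force: 3.9
```

>>> play_rows:
  rows:
    - [[0,0,0],[1,0,0],0]
    - [[0,0,0],[1,0,0],0]
    - [[0,0,0],[1,0,0],0]
    - [[0,0,0],[1,0,0],0]

```text
t: 10.6
tcp_pos: [0.6039, -0.0676, 0.008]
tool_rot: [0.997, 0.076, -0.005, -0.001]
force: [-8.6, -1.7, 4.1]
finger_gap: 1.004
gripper_force: 3.9
```

>>> play_rows:
  rows:
    - [[0,0,0],[1,0,0],0]
    - [[0,0,0],[1,0,0],0]
    - [[0,0,0],[0,0,0],0]

```text
t: 10.85
tcp_pos: [0.6042, -0.0676, 0.008]
tool_rot: [0.997, 0.076, -0.007, -0.001]
force: [-11.5, -2.6, 7.4]
finger_gap: 0.997
gripper_force: 5.8
```

>>> play_rows:
  rows:
    - [[0,0,0],[1,0,0],0]
    - [[0,0,0],[1,0,0],0]
    - [[0,0,0],[0,0,0],0]

```text
t: 11.1
tcp_pos: [0.6042, -0.0675, 0.008]
tool_rot: [0.997, 0.076, -0.009, -0.002]
force: [-14.4, -5.2, 10.1]
finger_gap: 1.002
gripper_force: 7.9
```

>>> play_rows:
  rows:
    - [[0,0,0],[1.5,0,0],0]
    - [[0,0,0],[1.5,0,0],0]
    - [[0,0,0],[0,0,0],0]
    - [[0,0,0],[0,0,0],0]

```text
t: 11.43
tcp_pos: [0.6042, -0.0675, 0.008]
tool_rot: [0.997, 0.076, -0.012, -0.002]
force: [-20.6, -8.9, 14.8]
finger_gap: 0.997
gripper_force: 10.9
```

```bash
python3 - <<'E'
from h import *
s,m=tool(); print(s['ft_torque'])
p,d=snapshot("wrist"); cv2.imwrite("pics/w8.png",p[:,:,::-1])
E
```

```text
t 11.43 tcp [ 0.6042 -0.0675  0.008 ] F [-0.108   0.0173  0.008 ] tilt [-0.0237  0.0018 -0.9997] theta_F 0.35749885141367876 f [-20.6027  -8.9396  14.7707] 0.9968234468696269
[-1.5208  2.9713 -0.2839]
```

View pics/w8.png

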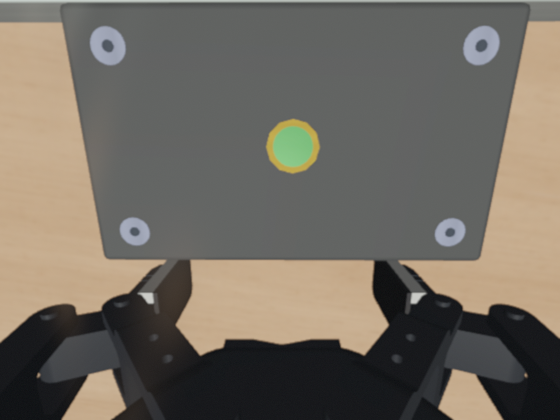

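The slab is against the fence, with the fence's strip visible behind its far edge at rows 0 to 20. I'll back off and look from above.

>>> play_rows:
  rows:
    - [[0,0,0],[-4,0,0],0]
    - [[0,0,0],[-6,0,0],0]
    - [[0,0,0],[-20,0,0],0]
    - [[0,0,0],[-20,0,-10],0]
    - [[0,0,0],[0,0,-35],0]
    - [[0,0,0],[0,0,-35],0]
    - [[0,0,0],[10,0,-35],0]
    - [[0,0,0],[20,0,-35],0]
    - [[0,0,0],[20,0,0],0]
    - [[0,0,0],[0,0,0],0]
    - [[0,0,0],[0,0,0],0]

```text
t: 12.4
tcp_pos: [0.6165, -0.0672, 0.1592]
tool_rot: [0.997, 0.076, 0.002, 0.0]
force: [0.1, -0.0, -0.0]
finger_gap: 1.002
gripper_force: 0.0
```

```bash
python3 - <<'E'
from h import *
tool(); wslab("pics/w9.png")
p=cv2.imread("pics/w9.png"); cv2.imwrite("pics/w9c.png",cv2.resize(p[0:200,100:480],None,fx=2.1,fy=2.1,interpolation=cv2.INTER_CUBIC))
E
```

```text
t 12.4 tcp [ 0.6165 -0.0672  0.1592] F [-0.0957  0.0158  0.1592] tilt [ 0.0032 -0.0007 -1.    ] theta_F 0.3116518351107498 f [ 0.0854 -0.0111 -0.0247] 1.001717951678634
 seat rel r 122.3 ang 28.4
 seat rel r 66.0 ang -10.7
 seat rel r 72.4 ang 62.4
 seat rel r 72.2 ang -61.7
 seat rel r 72.4 ang 118.3
 seat rel r 72.3 ang -117.7
slab centre F mm [-50.0506  13.639 ]
```

View pics/w9c.png

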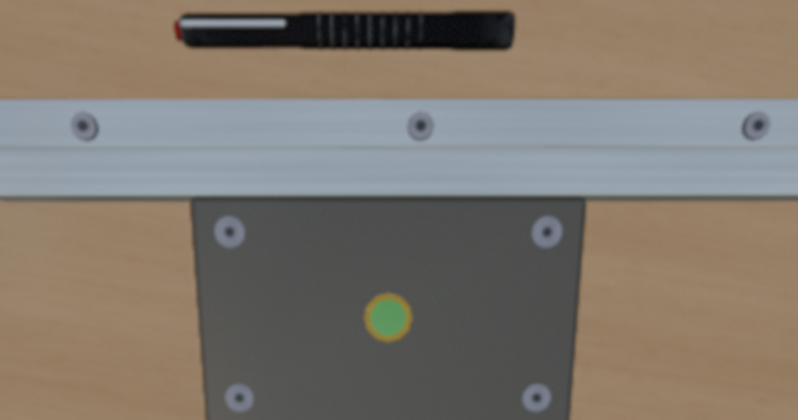

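The slab's far edge lies on the fence's front edge (row 197 to 198) along its whole width, and the penlight is in place. One numeric check of parallelism before handing in.

```bash
python3 - <<'E'
from h import *
c=get_calibration("wrist"); p=cv2.imread("pics/w9.png").astype(float); b=cv2.GaussianBlur(p[...,0],(3,3),0)
def edge(us,v0,v1):
    o=[]
    for u in us:
        d=np.diff(b[v0:v1,u]);k=np.argmin(d)
        if 0<k<len(d)-1: o.append((u,v0+k+.5+.5*(d[k-1]-d[k+1])/(d[k-1]-2*d[k]+d[k+1])))
    return np.array(o)
for nm,us in(("left",range(20,180)),("slab",range(200,370)),("right",range(390,540))):
    F=toF(ray("wrist",edge(us,85,102),.024,c))*1000;q=np.polyfit(F[:,1],F[:,0],1);print(nm,"edge x at y=0",q[1],"deg",np.degrees(np.arctan(-q[0])),"sd",(F[:,0]-np.polyval(q,F[:,1])).std())
C,S=wslab(); S=S[np.abs(np.hypot(*(S-C).T)-72.3)<1]; L=S[S[:,1]>C[1]].mean(0)-S[S[:,1]<C[1]].mean(0); print("slab deg",np.degrees(np.arctan2(-L[0],L[1])))
E
```

```text
left edge x at y=0 -1.1129288175475334 deg 1.666115708437308 sd 2.01667597947172
slab edge x at y=0 -4.457570880949016 deg 0.3285606149368918 sd 0.011486576598611421
right edge x at y=0 -4.7108054135337145 deg 0.5181898890891944 sd 1.128083099768493
 seat rel r 122.8 ang 28.6
 seat rel r 66.4 ang -10.8
 seat rel r 72.4 ang 62.3
 seat rel r 72.2 ang -61.6
 seat rel r 72.4 ang 118.3
 seat rel r 72.3 ang -117.7
slab centre F mm [-49.9581  13.5217]
slab deg 0.33427583932312266
```

```bash
python3 -c "
from station import *
print(sign_off())"
```

```text
the job is handed in; nothing more can be done
None
```

The slab now lies with one long side flat against the fence, parallel within the camera's accuracy and with neither end past the fence; the robot is clear of everything, and the job was handed in at about 12.5 s of the 61 s allowed.

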